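Start the stirrer under the blue-lidded jar

TASK

Two identical magnetic stirrers stand on the bench. Switch on the one that carries the blue-lidded jar: pull its black knob straight up to the stop against its spring, keep it there for about a second, then let it go so that it settles back down to rest. Leave the other stirrer's knob alone and keep the blue-lidded jar standing where it is.

Things in the scene. Friction and masses are not known exactly. Their poses are not given: they have to be found in the camera images.
- stirrer_a_knob_grip (a point): Centre of the head of the knob to pull (stirrer with the blue-lidded jar); rises with it. The head is an upright black fluted cylinder, orange dot on top, 30 mm across, 18 mm high (9 mm above and below this point), on a 16 mm stem. This point is 29 mm above the level deck of the stirrer, whose front end, towards the robot, carries the knob. No object is within 70 mm of its axis.
- stirrer_a_knob (a joint): Lift of that knob in m, straight up: 0 down at rest (off), 0.016 at its upper stop. A spring pulls it down with about 4 N at rest, 8 N at the stop; released, it settles back within half a second. To switch on it must be at 0.012 or more for half a second; a green band on the stem then shows.
- stirrer_b_knob (a joint): Lift in m of the same knob on the other stirrer, which carries the white-lidded jar: 0 at rest; to be left down. Each stirrer is a white box fixed to the bench, 210 mm deep, 130 mm wide, deck 50 mm above the bench, with a round plate (110 mm across, top 6 mm above the deck) behind the knob.
- jar_blue: White sample jar with a blue lid, 59 mm across, 68 mm high, loose on the plate of the stirrer to switch on, about 108 mm behind its knob. Origin: centre of its underside, 56 mm above the bench; z points up through the lid.
Mind the look-alikes: they are no part of the job. Of the things like the jar_blue, leave any that is red; of the rest the larger one is meant.

How it is judged (in metres and radians):
On the way:
1. the knob of the stirrer under the blue-lidded jar is pulled up at least 12 mm and kept there for half a second (value of joint stirrer_a_knob above 0.012 m), for 0.5 s.
At the end, for the whole second after the job is handed in: After having been pulled up, the knob of the stirrer under the blue-lidded jar is back down at rest (within 3 mm), the other stirrer's knob is down too (within 3 mm), and the blue-lidded jar stands still and upright (within 10 degrees) within 20 mm of where it was (value of joint each of stirrer_a_knob, stirrer_b_knob below 0.003 m and distance of jar_blue from where it was at the start of the episode below 0.02 m and angle between jar_blue's own z axis and vertical below 0.17 rad and linear speed of jar_blue below 0.02 m/s); the robot touches nothing.
It fails at once if the other stirrer's knob is pulled up more than 6 mm (value of joint stirrer_b_knob above 0.006 m).
It fails at once if the blue-lidded jar is shifted by more than 30 mm (distance of jar_blue from where it was at the start of the episode above 0.03 m).
It also fails if it takes over 29 s, if anything falls off the work surface, if the arm or the gripper's body presses on something with over 40 N, if the wrist force passes 120 N, or if a joint passes its speed limit or range.

ROBOT

A 6-joint arm with a two-finger parallel gripper is mounted at the origin on a cart in front of the work surface, level with it; the furniture and walls round the work are solid. World frame = base frame: x ahead of the robot, y to its left, z up, the work surface at z = 0. Lengths are in mm, angles in rad, forces in N, time in s.
With the tool pointing down it reaches from about 275 to 750 mm from the base axis. Payload 10.2 kg.
Tool frame: the origin (TCP) lies on the front face of the gripper's body, between the roots of the fingers; the fingertips stand 73 mm ahead of it and the grasp point (between the pads) lies 54 mm ahead of it; z points along the fingers, y is the line along which they close (so a half turn about z gives the same grasp; the last joint's range is limited). The gripper opens to 85 mm and grips with 20 to 120 N. Pads are 22 mm wide; open, the fingers measure 114 mm over their backs; the gripper's body (76 mm by 85 mm) begins 54 mm behind the grasp point. The pads swing forward as they close: fully open they stand 13 mm farther back than shut.
Start: joints at [1.003, 0.313, 1.498, -0, 1.331, -0.223], TCP at [177.468, 494.102, 303.894] pointing down, gripper open.
Joint ranges: [-2.94, 2.94], [-0.97, 2.17], [0.19, 2.56], [-1.23, 4.37], [0.02, 3.11], [-2.88, 2.88]. Speed limits (rad/s): [2.39, 2.39, 3.01, 3.14, 3.14, 3.14].

INTERFACE

Orientations are given as a unit quaternion [w, x, y, z].
In Python, from rig import * gives the robot as it stands.
- The arm moves only by the tool step_arm, never from a script. Its argument "plan" is a list of rows, each an object with "offset": the shift along the tool's x, y, z in cm, a list of three; "rot": the turn, a rotation vector about the tool's x, y, z in degrees, a list of three; "gripper": the finger opening in cm, from 0 to 8.54. In form: [{"offset": [x, y, z], "rot": [wx, wy, wz], "gripper": gripper}, ...]. A call has 1 to 12 rows; each row is the pose to reach, as a shift and turn from the pose commanded when the call began, along the tool's axes at that moment; what a row does not reach only later rows make up. A row lasts 1/10 s, in which the tool goes at most 50 mm and 8.59 degrees, less where a joint would pass 70% of its speed; a pose out of reach is approached as far as the arm can. A call with a gripper value outside its range is refused whole. The fingers move at their own pace and stop on an object; "squeeze" is the grip in N (left out, the last holds). Time passes only in rows, so rows that repeat a pose let the fingers close. It gives the time, the measured TCP pose, the force, the opening and the grip force at its end, in the units of the state.
- sense(): the state, without advancing time (a new reading comes with each control period).
- capture(name): name is "scene" or "top" or "wrist"; returns a dict with "color" (400x640x3 uint8, red, green, blue), "depth" (400x640 float32, mm along the optical axis (not along the pixel's ray), 0 where there is no reading), "vertical_fov" (degrees; the focal length in pixels is half the picture's height over the tangent of half this angle, whatever the lens; pixels are square), "cx", "cy" (the principal point, pixels), "rvec" (rotation vector, rad) and "tvec" (3), from world to camera coordinates, as OpenCV has them; the wrist camera has in their place "mount" (4x4, takes a point from camera to tool coordinates, whose origin is the TCP and whose axes are the flange's). Camera axes: x right, y down, z forward; pixel columns grow to the right and rows downward; lengths in mm; the calibration is good to about 2 mm. The wrist camera is an equidistant fisheye: a pixel r from the principal point sees the ray r / f radians off the axis. A picture is of the moment at which its call begins: read the wrist's pose just before it.
- finish_job(): hands the job in; it is judged then, once.
The state is a dict: "time_s": time; "joints": joint angles; "dq": joint speeds; "tau": joint torques, N m; "eef_pos": TCP position; "ee_rot": TCP orientation; "force": force on the tool from outside, world axes, zero at the start; "wrist_torque": the same for the moment, N m; "grip_width": opening from 0.0 (shut) to 1.0 (fully open); "grip_force": force on a finger pad.
Only numpy, scipy, OpenCV 4.12 (cv2) and the standard library are available. Lean on these libraries where they do the work, as an engineer would, in place of code of your own. Each camera call takes 0.05 s, during which the arm holds its last target. There are 200 camera calls.

## Working session

There is one attempt and no reset: what is moved stays moved. The work goes in short steps, Python scripts to look and compute and a tool call to move; the robot and the scene stay as the last step left them, time stands still between calls to the robot, and variables do not carry over. Pictures are saved under pics/ and viewed, at most 10 in all, crops included, and the job is handed in when it is done.

Besides the shell and the picture viewer there is one more tool, called by a JSON object that holds its "method" and its "body". step_arm: Moves the arm, as the interface text tells. Its arguments: {"type":"object","properties":{"plan":{"type":"array"},"squeeze":{"type":"number"}},"required":["plan"]}

```bash
mkdir -p pics
cat > h.py <<'E'
from rig import *
import numpy as np, cv2
def save(n,f):
    c=capture(n); np.savez(f'pics/{f}.npz',**c); cv2.imwrite(f'pics/{f}.png',c['color'][:,:,::-1]); return c
def load(f): return dict(np.load(f'pics/{f}.npz'))
def ray(c,u,v):
    f=200/np.tan(np.radians(float(c['vertical_fov']))/2)
    R=cv2.Rodrigues(c['rvec'])[0]; o=-R.T@c['tvec'].ravel()
    return o,R.T@np.array([(u-c['cx'])/f,(v-c['cy'])/f,1.])
def onz(c,u,v,z):
    o,d=ray(c,u,v); return o+d*(z-o[2])/d[2]
E
python3 - <<'E'
from h import *
save('top','top0');save('scene','sc0')
print(sense())
a=np.vstack([cv2.imread('pics/top0.png')]);cv2.imwrite('pics/top0.png',a)
E
```

```text
{'time_s': 0.1, 'joints': array([ 1.00262244e+00,  3.13370186e-01,  1.49836786e+00, -2.04488441e-06,
        1.33100068e+00, -2.23435272e-01]), 'dq': array([ 0.00013057, -0.00060089, -0.00392688,  0.00062758, -0.00326949,
        0.00011878]), 'tau': array([ 3.84452491e-03, -4.12896895e+01, -2.60141391e+01, -4.54117571e-05,
        3.07553244e-03, -4.17255956e-05]), 'eef_pos': array([177.36935835, 493.96896567, 303.40192535]), 'ee_rot': array([-2.20018315e-04,  1.71516756e-01,  9.85181036e-01, -5.29115932e-04]), 'force': array([-0.00874469,  0.31107812, -0.04671189]), 'wrist_torque': array([ 0.02364438, -0.01933778, -0.00156408]), 'grip_force': 0.0, 'grip_width': 1.004033908399226}
```

View pics/top0.png

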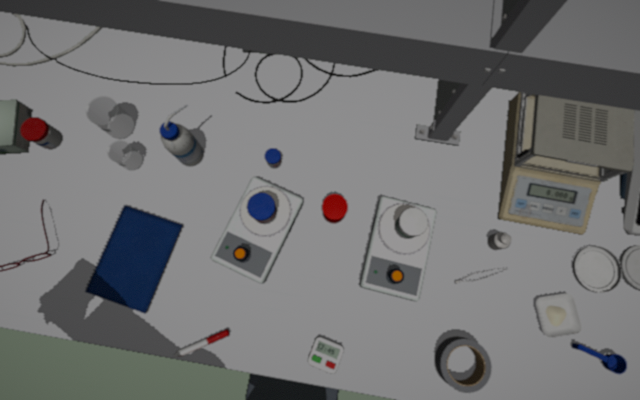

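View pics/sc0.png

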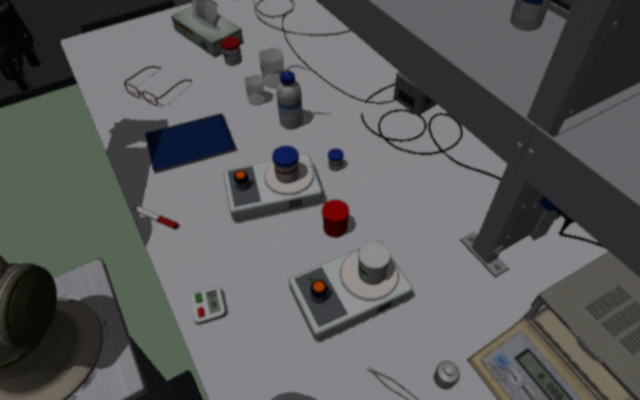

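The top view shows the blue-lidded jar at (262,207) on the left stirrer, with its knob's orange dot at (241,254). The other knob is at (397,276). In the scene view the target knob is at (241,178), and the shelf is well behind it. Next I'll measure the knob in both views.

Run:
```python
from h import *
from scipy.spatial.transform import Rotation as Ro
def blob(c,m,near):
    n,l,s,ce=cv2.connectedComponentsWithStats(m.astype(np.uint8))
    k=min([i for i in range(1,n) if s[i,4]>15],key=lambda i:np.hypot(*(ce[i]-near))); return ce[k],s[k,4]
R=[]
for f,p,j in(('top0',(241,254),(262,207)),('sc0',(241,178),(285,153))):
    c=load(f); h=cv2.cvtColor(c['color'],cv2.COLOR_RGB2HSV)
    o,a=blob(c,(h[...,0]>4)&(h[...,0]<22)&(h[...,1]>150)&(h[...,2]>90),p)
    b,ab=blob(c,(h[...,0]>105)&(h[...,0]<130)&(h[...,1]>130)&(h[...,2]>60),j)
    P=onz(c,*o,88);J=onz(c,*b,124); R.append(ray(c,*o))
    print(f,o,a,P.round(1),b,ab,J.round(1),'dist',np.hypot(*(P-J)[:2]).round(1))
(o1,d1),(o2,d2)=R; A=np.c_[d1,-d2]; t=np.linalg.lstsq(A,o2-o1,rcond=None)[0]
print('tri',o1+d1*t[0],o2+d2*t[1])
s=sense();q=s['ee_rot'];M=Ro.from_quat(q[[1,2,3,0]]).as_matrix();print(M.round(3))
T=(o1+d1*t[0]+o2+d2*t[1])/2
print('tool offset to knob xy, cm',M.T@(T-s['eef_pos'])/10)
```

```text
top0 [239.47674419 253.10465116] 86 [484.2 140.5  88. ] [261.07978723 206.18262411] 564 [583.1 109.6 124. ] dist 103.7
sc0 [239.78846154 174.07692308] 52 [484.  141.5  88. ] [284.86470588 154.92058824] 340 [582.7 109.  124. ] dist 103.9
tri [484.13309983 140.26132267  89.24513623] [483.71327769 140.3708802   89.24438044]
[[-0.941  0.338 -0.001]
 [ 0.338  0.941 -0.001]
 [ 0.    -0.001 -1.   ]]
tool offset to knob xy, cm [-40.80884783 -22.90058852  21.43104989]
```

The two views agree: the knob top is at about (484, 140, 88). The finger line already lies across the stirrer to within 3°, so no turn is needed. I'll move above the knob.

{"method": "step_arm", "body": {"plan": [{"offset": [-4,-2.3,0.5],"rot": [0,0,0],"gripper": 7},{"offset": [-8,-4.5,1],"rot": [0,0,0],"gripper": 7},{"offset": [-12,-6.7,2],"rot": [0,0,0],"gripper": 7},{"offset": [-16,-9,3],"rot": [0,0,0],"gripper": 7},{"offset": [-20,-11.2,4],"rot": [0,0,0],"gripper": 7},{"offset": [-24,-13.5,5],"rot": [0,0,0],"gripper": 7},{"offset": [-28,-15.7,6],"rot": [0,0,0],"gripper": 7},{"offset": [-32,-18,7],"rot": [0,0,0],"gripper": 7},{"offset": [-36,-20.2,7],"rot": [0,0,0],"gripper": 7},{"offset": [-39,-21.9,7],"rot": [0,0,0],"gripper": 7},{"offset": [-40.8,-22.9,7],"rot": [0,0,0],"gripper": 7},{"offset": [-40.8,-22.9,7],"rot": [0,0,0],"gripper": 7}]}}

```text
time_s: 1.3
eef_pos: [485.2, 138.9, 233.5]
ee_rot: [-0.0, 0.173, 0.985, -0.0]
force: [-0.8, -0.3, 0.1]
grip_width: 0.822
grip_force: 0.0
```

{"method": "step_arm", "body": {"plan": [{"offset": [0,0,0],"rot": [0,0,0],"gripper": 7},{"offset": [0,0,0],"rot": [0,0,0],"gripper": 7}]}}

```text
time_s: 1.5
eef_pos: [483.3, 141.5, 233.8]
ee_rot: [-0.0, 0.171, 0.985, 0.0]
force: [1.4, -0.9, 1.0]
grip_width: 0.82
grip_force: 0.0
```

Run:
```python
from h import *
from scipy.spatial.transform import Rotation as Ro
s=sense();c=save('wrist','w0')
M=Ro.from_quat(s['ee_rot'][[1,2,3,0]]).as_matrix();print(s['time_s'],s['eef_pos'],s['force'],M.round(3))
T=np.array([484,140.4,88.]);print('remaining cm',M.T@(T-s['eef_pos'])/10)
h=cv2.cvtColor(c['color'],cv2.COLOR_RGB2HSV)
m=((h[...,0]>4)&(h[...,0]<22)&(h[...,1]>150)&(h[...,2]>70)).astype(np.uint8)
n,l,st,ce=cv2.connectedComponentsWithStats(m)
f=200/np.tan(np.radians(float(c['vertical_fov']))/2)
for i in range(1,n):
    if st[i,4]<20: continue
    u,v=ce[i]; dx,dy=u-c['cx'],v-c['cy']; r=np.hypot(dx,dy);th=r/f
    d=np.array([dx/r*np.sin(th),dy/r*np.sin(th),np.cos(th)])
    mt=c['mount'];o=M@mt[:3,3]+s['eef_pos'];w=M@mt[:3,:3]@d
    print(ce[i],st[i,4],(o+w*(88-o[2])/w[2]).round(1))
```

```text
1.5 [483.34706951 141.50360803 233.83036715] [ 1.36065571 -0.8523492   1.01155171] [[-0.942  0.337 -0.001]
 [ 0.337  0.942  0.   ]
 [ 0.001 -0.    -1.   ]]
remaining cm [-0.10620944 -0.08113983 14.58298798]
[316.22325581 213.07674419] 430 [485.7 141.5  88. ]
[ 61.30107527 302.11827957] 93 [ 495.2 -188.1   88. ]
```

View pics/w0.png

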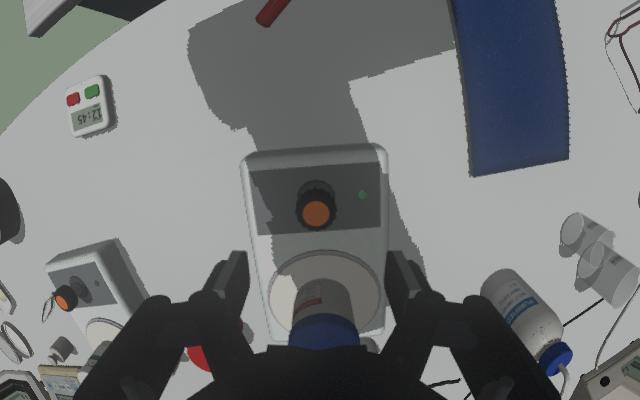

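The wrist view shows the knob centred between the fingers at (316,213), with the jar clear behind it at about (325,330). The wrist measurement agrees within 2 mm, so I'll descend.

{"method": "step_arm", "body": {"plan": [{"offset": [-0.1,0,2],"rot": [0,0,0],"gripper": 7},{"offset": [-0.1,0,4],"rot": [0,0,0],"gripper": 7},{"offset": [-0.1,0,6],"rot": [0,0,0],"gripper": 7},{"offset": [-0.1,0,7.5],"rot": [0,0,0],"gripper": 6.5},{"offset": [-0.1,0,9],"rot": [0,0,0],"gripper": 6},{"offset": [-0.1,0,10],"rot": [0,0,0],"gripper": 5.5},{"offset": [-0.1,0,10.2],"rot": [0,0,0],"gripper": 5},{"offset": [-0.1,0,10.2],"rot": [0,0,0],"gripper": 5},{"offset": [-0.1,0,10.2],"rot": [0,0,0],"gripper": 5}]}}

```text
time_s: 2.45
eef_pos: [485.2, 140.5, 132.6]
ee_rot: [0.001, 0.171, 0.985, 0.0]
force: [0.5, -0.1, 0.5]
grip_width: 0.582
grip_force: 0.0
```

{"method": "step_arm", "body": {"plan": [{"offset": [0,0,0],"rot": [0,0,0],"gripper": 4},{"offset": [0,0,0],"rot": [0,0,0],"gripper": 3.4},{"offset": [0,0,0],"rot": [0,0,0],"gripper": 2.0},{"offset": [0,0,0],"rot": [0,0,0],"gripper": 2.0},{"offset": [0,0,0],"rot": [0,0,0],"gripper": 2.0},{"offset": [0,0,0],"rot": [0,0,0],"gripper": 2.0},{"offset": [0,0,0],"rot": [0,0,0],"gripper": 2.0},{"offset": [0,0,0],"rot": [0,0,0],"gripper": 2.0}], "squeeze": 50}}

```text
time_s: 3.25
eef_pos: [485.1, 140.2, 132.4]
ee_rot: [0.0, 0.172, 0.985, -0.0]
force: [-2.8, -1.5, 6.0]
grip_width: 0.333
grip_force: 48.9
```

The fingers stopped at about 28 mm with a 49 N grip, so the knob head is held. I'll pull up gently.

{"method": "step_arm", "body": {"plan": [{"offset": [0,0,-0.3],"rot": [0,0,0],"gripper": 2.0},{"offset": [0,0,-0.6],"rot": [0,0,0],"gripper": 2.0},{"offset": [0,0,-0.9],"rot": [0,0,0],"gripper": 2.0},{"offset": [0,0,-1.2],"rot": [0,0,0],"gripper": 2.0},{"offset": [0,0,-1.4],"rot": [0,0,0],"gripper": 2.0},{"offset": [0,0,-1.5],"rot": [0,0,0],"gripper": 2.0},{"offset": [0,0,-1.5],"rot": [0,0,0],"gripper": 2.0}]}}

```text
time_s: 3.95
eef_pos: [485.0, 140.2, 146.9]
ee_rot: [0.0, 0.172, 0.985, -0.0]
force: [2.6, -3.5, -8.7]
grip_width: 0.333
grip_force: 49.8
```

{"method": "step_arm", "body": {"plan": [{"offset": [0,0,-0.1],"rot": [0,0,0],"gripper": 2.0},{"offset": [0,0,-0.15],"rot": [0,0,0],"gripper": 2.0},{"offset": [0,0,-0.15],"rot": [0,0,0],"gripper": 2.0},{"offset": [0,0,-0.15],"rot": [0,0,0],"gripper": 2.0},{"offset": [0,0,-0.15],"rot": [0,0,0],"gripper": 2.0},{"offset": [0,0,-0.15],"rot": [0,0,0],"gripper": 2.0},{"offset": [0,0,-0.15],"rot": [0,0,0],"gripper": 2.0},{"offset": [0,0,-0.15],"rot": [0,0,0],"gripper": 2.0},{"offset": [0,0,-0.15],"rot": [0,0,0],"gripper": 2.0},{"offset": [0,0,-0.15],"rot": [0,0,0],"gripper": 2.0}]}}

```text
time_s: 4.95
eef_pos: [485.0, 140.3, 148.4]
ee_rot: [0.0, 0.172, 0.985, -0.0]
force: [3.6, -3.1, -9.6]
grip_width: 0.328
grip_force: 49.8
```

Run:
```python
from h import *
c=save('wrist','w1'); s=save('scene','s1')
a=cv2.resize(c['color'][100:400,200:440],(480,600))[:,:,::-1]
b=cv2.resize(s['color'][120:220,190:243+50],None,fx=3.1,fy=3.1)[:,:,::-1]
b=cv2.copyMakeBorder(b,0,600-b.shape[0],0,0,cv2.BORDER_CONSTANT)
cv2.imwrite('pics/m1.png',np.hstack([a,b])[:,:800])
```

```text
(no output)
```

View pics/m1.png

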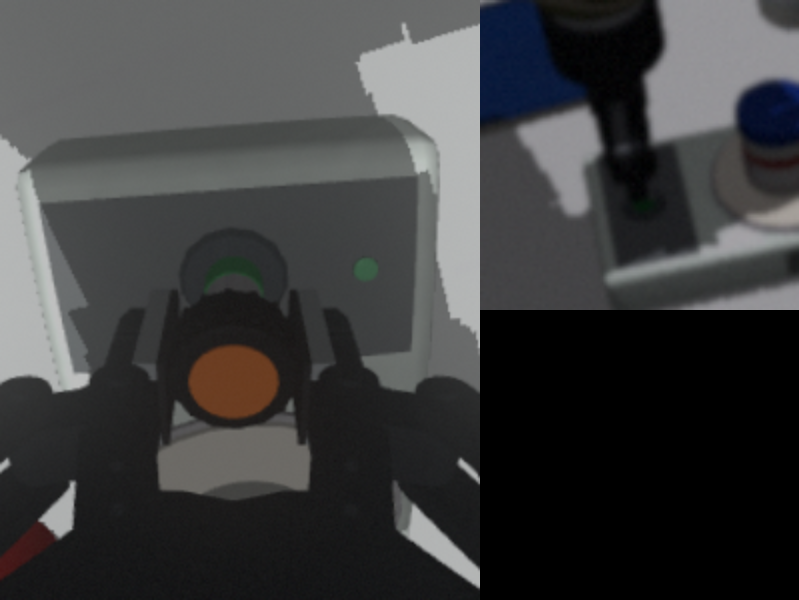

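The head is held between the pads (crop 233,380). The green band shows on the stem (crop 235,272), so the knob is up and has been held for a second. I'll let go and retreat straight up.

{"method": "step_arm", "body": {"plan": [{"offset": [0,0,0],"rot": [0,0,0],"gripper": 6},{"offset": [0,0,0],"rot": [0,0,0],"gripper": 6},{"offset": [0,0,0],"rot": [0,0,0],"gripper": 6},{"offset": [0,0,0],"rot": [0,0,0],"gripper": 6},{"offset": [0,0,0],"rot": [0,0,0],"gripper": 6},{"offset": [0,0,-1],"rot": [0,0,0],"gripper": 6},{"offset": [0,0,-3],"rot": [0,0,0],"gripper": 6},{"offset": [0,0,-5],"rot": [0,0,0],"gripper": 6},{"offset": [0,0,-7],"rot": [0,0,0],"gripper": 6},{"offset": [0,0,-8.5],"rot": [0,0,0],"gripper": 6},{"offset": [0,0,-8.5],"rot": [0,0,0],"gripper": 6},{"offset": [0,0,-8.5],"rot": [0,0,0],"gripper": 6}]}}

```text
time_s: 6.25
eef_pos: [484.8, 140.3, 233.3]
ee_rot: [0.0, 0.172, 0.985, 0.0]
force: [0.8, 1.0, 0.2]
grip_width: 0.702
grip_force: 0.0
```

Run:
```python
from h import *
print(sense()['force']); save('wrist','w2')
```

```text
[0.76937326 0.98074936 0.16128202]
```

View pics/w2.png

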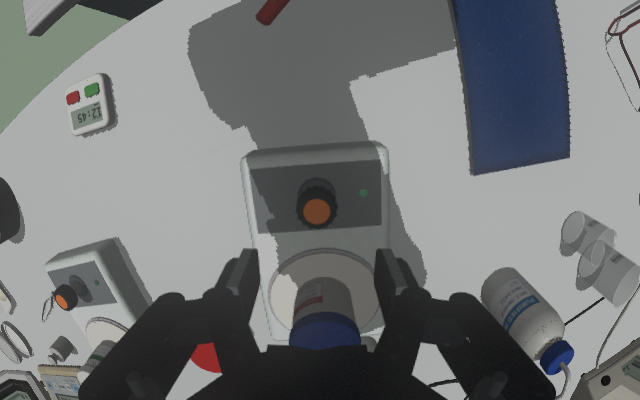

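The knob is back down at (317,211), the same place as before, and the jar stands unmoved at (325,330). The gripper is clear of everything.

```bash
python3 -c "
from rig import *
print(finish_job())"
```

```text
the job is handed in; nothing more can be done
None
```

I pulled the knob of the stirrer under the blue-lidded jar up about 16 mm and held it there for about a second (the green band showed), then released it; it settled back down with the jar and the other knob untouched, and I handed the job in at about 6 s, with no verdict returned.

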